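# Cull the bent phone frame on the checking plate

### The job

Two aluminium phone frames lie on the steel checking plate: one is flat, the other is bent and has one end standing up off the plate. Press the raised end of the bent frame down until it touches the plate, to prove that it rocks; then pick that frame up and lay it face up in the plain tray (the one without dividers). Leave the flat frame where it lies.

Things in the scene. Friction and masses are not known exactly. Their poses are not given: they have to be found in the camera images.
- bent_center (a point): Bent frame's centre: mid-length, mid-width, 4.5 mm above its underside; z up, out of the open face. Bare aluminium bucket, 120 mm (x) by 54 mm (y), 6 mm floor, rim 4 mm wide rising to 9 mm; 120 g, loose. Bent up 12 degrees along a line across it at x = +8 mm: the -x part lies flat on the plate, the +x part (52 mm) slopes up, its end 11 mm off the plate. Grip it across y near this point.
- bent_press (a point): Point on the raised (+x) end of the bent frame: mid-width, on the floor's upper face, 15 mm in from the end; axes as bent_center. 13.5 mm above the plate's top at rest, 6 mm when the end is pressed fully down, which takes under 2 N. The frame then rocks by 12 degrees about its bend and rocks back when let go.
- flat_center (a point): Centre of the flat frame: the same frame, not bent, 120 x 54 x 9 mm, loose; mid-length, mid-width, 4.5 mm above its underside, x along its length, z up. Both frames lie side by side on a fixed steel checking plate, 240 by 260 mm, its flat top 21 mm above the bench.
- tray_in (a point): Centre of the inner floor of the plain open tray: grey plastic, 190 mm along its x, 150 mm along its y, walls 4 mm thick and 28 mm high above the bench, no dividers, inner floor 4 mm above the bench, fixed. An equal tray with dividers stands on the other side of the plate.
There are look-alikes about, which are no part of the job. Leave any brown or pink look-alike of the part that bears bent_center alone.

How it is judged (in metres and radians):
On the way:
1. the raised end of the bent frame is pressed down by the fingers until it lies on the plate (contact force between the fingers and bent above 0.3 N and angle between bent_center's own z axis and vertical between 0.13 and 0.28 rad and height (world z) of bent_press below 0.0295 m), for 0.1 s.
At the end, for the whole second after the job is handed in: The bent frame lies at rest, face up, on the floor of the plain tray: centre within 50 mm (tray x) and 55 mm (tray y) of the tray's centre, less than 12 mm above its floor, tilted under 17 degrees (either side of the bend); the flat frame is within 20 mm of where it started (x of bent_center in the frame of tray_in between -0.05 and 0.05 m and y of bent_center in the frame of tray_in between -0.055 and 0.055 m and z of bent_center in the frame of tray_in below 0.012 m and angle between bent_center's own z axis and vertical below 0.3 rad and linear speed of bent below 0.02 m/s and distance of flat_center from where it was at the start of the episode below 0.02 m); the robot touches nothing.
It fails at once if the flat frame is shoved or picked up (moved more than 20 mm) (distance of flat_center from where it was at the start of the episode above 0.02 m).
It also fails if it takes over 54 s, if anything falls off the work surface, if the arm or the gripper's body presses on something with over 40 N, if the wrist force passes 120 N, or if a joint passes its speed limit or range.

### The arm

A 6-joint arm with a two-finger parallel gripper is mounted at the origin on the work surface. World frame = base frame: x ahead of the robot, y to its left, z up, the work surface at z = 0. Lengths are in m, angles in degrees, forces in N, time in s.
With the tool pointing down it reaches from about 0.3 to 0.75 m from the base axis. Payload 8.5 kg.
Tool frame: the origin (TCP) lies between the finger pads; the fingertips stand 8 mm ahead of it and the grasp point (between the pads) lies 11 mm behind it; y points along the fingers, z is the direction in which the jaws open and shut, and the axes are right-handed (so a half turn about y gives the same grasp; the last joint's range is limited). The gripper opens to 85 mm and grips with 20 to 120 N. Pads are 22 mm wide; open, the fingers measure 114 mm over their backs; the gripper's body (76 mm by 85 mm) begins 54 mm behind the grasp point. The pads swing forward as they close: fully open they stand 13 mm farther back than shut.
Start: joints at [52.351, 21.807, 74.336, -0, 83.858, -12.336], TCP at [0.235, 0.497, 0.239] pointing down, gripper open.
Joint ranges: [-178.18, 178.18], [-50.72, 133.34], [12.68, 142.11], [-81.47, 261.47], [9.98, 163.14], [-165.26, 165.26]. Speed limits (degrees/s): [136.94, 136.94, 180, 180, 180, 180].

### API

Orientations are given as a 3x3 rotation matrix whose columns are the frame's x, y, z axes.
In Python, from rig import env, get_image gives the robot as it stands.
- The arm moves only by the tool move_arm, never from a script. Its argument "targets" is one flat list of numbers, 6 for each row, row after row: the shift along the tool's x, y, z in mm, then the turn, a rotation vector about the tool's x, y, z in rad. A call has exactly 5 rows; each row shifts and turns the commanded pose from where the row before left it, along the tool's axes as they then stand; what a row does not reach is not made up. A row lasts 1/8 s, in which the tool goes at most 62.5 mm and 10.7 degrees, less where a joint would pass 70% of its speed; a pose out of reach is approached as far as the arm can. A call is refused whole if a number of a shift passes 62.5 or a number of a turn 0.188, either way. A call with a gripper value outside its range is refused whole. "hand" is the opening, from -1 (shut) to 1 (fully open), so that 0 is half open, set as the call begins (left out, the last holds). The fingers move at their own pace and stop on an object; "squeeze" is the grip in N (left out, the last holds). Time passes only in rows, so rows that do not move let the fingers close, or fill a call up. It gives the time, the measured TCP pose, the force and the opening at its end, in the units of the state.
- env.observe(): the state, without advancing time (a new reading comes with each control period).
- get_image(name): name is "side" or "top"; returns a dict with "pixels" (400x640x3 uint8, red, green, blue), "z_map" (400x640 float32, m along the optical axis (not along the pixel's ray), 0 where there is no reading), "intrinsics" (3x3 intrinsics, pixels), "R" (3x3) and "t" (3): a world point X has camera coordinates R X + t. Camera axes: x right, y down, z forward; pixel columns grow to the right and rows downward; lengths in m; the calibration is good to about 2 mm. A picture is of the moment at which its call begins.
- env.close_job(): hands the job in, once; it reports no verdict.
The state is a dict: "time_s": time; "q": joint angles; "qvel": joint speeds; "joint_efforts": joint torques, N m; "position": TCP position; "tool_rot": TCP orientation; "ft_force": force on the tool from outside, world axes, zero at the start; "wrist_torque": the same for the moment, N m; "grip_width": finger opening in m.
Only numpy, scipy, OpenCV 4.12 (cv2) and the standard library are available. Lean on these libraries where they do the work, as an engineer would, in place of code of your own. Each camera call takes 0.05 s, during which the arm holds its last target.

## Working session

There is one attempt and no reset: what is moved stays moved. The work goes in short steps, Python scripts to look and compute and a tool call to move; the robot and the scene stay as the last step left them, time stands still between calls to the robot, and variables do not carry over. Pictures are saved under pics/ and viewed, and the job is handed in when it is done.

Besides the shell and the picture viewer there is one more tool, called after "Call:" by a JSON object that holds its "op" and its "data", one argument or row to a line. move_arm: Moves the arm, as the interface text tells. Its arguments: {"type":"object","properties":{"targets":{"type":"array"},"hand":{"type":"number"},"squeeze":{"type":"number"}},"required":["targets"]}

```bash
ls; mkdir -p pics
python3 - <<'E'
from rig import env,get_image
import cv2,numpy as np
print(env.observe())
for n in("top","side"):
    d=get_image(n);cv2.imwrite(f"pics/{n}0.png",d["pixels"][:,:,::-1]);np.savez(f"{n}0.npz",**d)
    print(d["intrinsics"],d["R"],d["t"])
E
```

```text
pics
{'time_s': 0.0, 'q': array([ 5.23501090e+01,  2.18409176e+01,  7.43863541e+01, -2.67636273e-03,
        8.38602274e+01, -1.23343880e+01]), 'qvel': array([-0.040944  , -0.03847926,  0.09100987,  0.05015144,  0.03433494,
       -0.0133275 ]), 'joint_efforts': array([-2.62766935e-04, -4.48456693e+01, -2.31274492e+01, -2.33989995e-04,
        4.77488691e-03,  1.99898244e-05]), 'position': array([0.23499233, 0.49693545, 0.23870305]), 'tool_rot': array([[ 9.03968909e-01, -8.96061982e-04,  4.27597251e-01],
       [-4.27598097e-01, -1.23749933e-03,  9.03968105e-01],
       [-2.80860140e-04, -9.99998833e-01, -1.50181532e-03]]), 'ft_force': array([-0.44883387,  0.28886732,  0.96757198]), 'wrist_torque': array([-0.01980845,  0.032445  , -0.00311882]), 'grip_width': 0.08568522737914142}
[[410.93067883   0.         314.23269486]
 [  0.         410.93067883 207.53383782]
 [  0.           0.           1.        ]] [[ 0.01425358 -0.99977271 -0.01585459]
 [-0.98418383 -0.0112277  -0.176794  ]
 [ 0.17657581  0.01812378 -0.98412017]] [0.01779825 0.47567374 1.04150768]
[[430.54060326   0.         318.3217881 ]
 [  0.         430.54060326 208.18619386]
 [  0.           0.           1.        ]] [[ 0.87930836 -0.47615355 -0.00972635]
 [-0.34692695 -0.62640807 -0.69803626]
 [ 0.32627978  0.61716345 -0.71599636]] [-0.40683762  0.18900949  1.09638954]
```

View pics/top0.png

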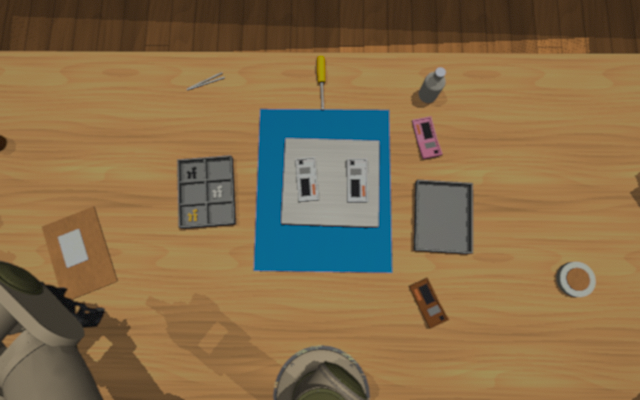

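View pics/side0.png

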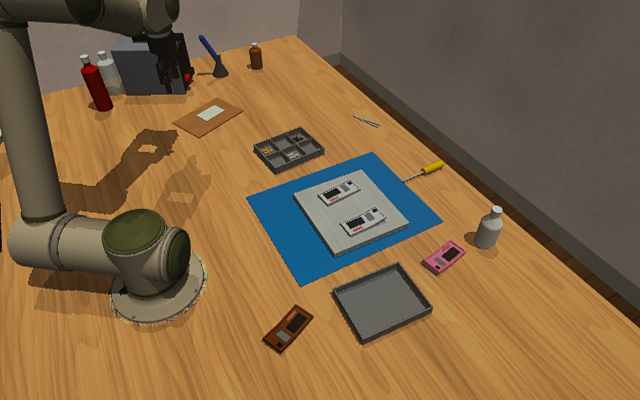

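The top view shows the plate at about (331,182) with frames at (306,180) and (357,181). The plain tray is at (443,217) and the divided tray at (207,192). The look-alikes are pink at (427,138) and brown at (428,303). Next I'll measure heights to find the bent frame.

```bash
cat > h.py <<'E'
import numpy as np,cv2
def world(d):
    K=d["intrinsics"];z=d["z_map"].astype(float);v,u=np.indices(z.shape)
    c=np.stack([(u-K[0,2])/K[0,0]*z,(v-K[1,2])/K[1,1]*z,z],-1)
    return (c-d["t"])@d["R"]   # R^T(c-t)
E
python3 - <<'E'
from h import *
for n in("top","side"):
    d=np.load(n+"0.npz");w=world(d)
    if n=="top":
        for u in (300,306,312,332,351,357,363): print(u,[(int(v),*np.round(w[v,u]*1000).astype(int)) for v in range(152,210,4)])
        print([tuple(np.round(w[v,443]*1000).astype(int)) for v in range(170,265,4)])
        print([tuple(np.round(w[217,u]*1000).astype(int)) for u in range(405,482,4)])
        cv2.imwrite("pics/topc.png",cv2.resize(d["pixels"][130:260,270:480,::-1],None,fx=3.8,fy=3.8,interpolation=cv2.INTER_CUBIC))
    else: cv2.imwrite("pics/sidec.png",cv2.resize(d["pixels"][160:350,280:480,::-1],None,fx=3.1,fy=3.1,interpolation=cv2.INTER_CUBIC))
    # height image resampled on grid
E
```

```text
300 [(152, np.int64(635), np.int64(66), np.int64(20)), (156, np.int64(623), np.int64(66), np.int64(20)), (160, np.int64(610), np.int64(65), np.int64(25)), (164, np.int64(598), np.int64(65), np.int64(29)), (168, np.int64(586), np.int64(64), np.int64(30)), (172, np.int64(575), np.int64(64), np.int64(30)), (176, np.int64(565), np.int64(64), np.int64(26)), (180, np.int64(554), np.int64(64), np.int64(27)), (184, np.int64(542), np.int64(64), np.int64(28)), (188, np.int64(531), np.int64(63), np.int64(26)), (192, np.int64(521), np.int64(63), np.int64(26)), (196, np.int64(509), np.int64(63), np.int64(26)), (200, np.int64(498), np.int64(63), np.int64(29)), (204, np.int64(488), np.int64(63), np.int64(22)), (208, np.int64(477), np.int64(62), np.int64(26))]
306 [(152, np.int64(635), np.int64(49), np.int64(20)), (156, np.int64(623), np.int64(49), np.int64(22)), (160, np.int64(610), np.int64(49), np.int64(27)), (164, np.int64(599), np.int64(48), np.int64(26)), (168, np.int64(588), np.int64(48), np.int64(25)), (172, np.int64(284), np.int64(4), np.int64(1109)), (176, np.int64(565), np.int64(48), np.i
[... 5594 characters left out ...]
t64(4)), (np.int64(460), np.int64(-276), np.int64(5)), (np.int64(460), np.int64(-286), np.int64(6)), (np.int64(460), np.int64(-298), np.int64(2)), (np.int64(460), np.int64(-307), np.int64(7)), (np.int64(460), np.int64(-320), np.int64(3)), (np.int64(460), np.int64(-330), np.int64(4)), (np.int64(461), np.int64(-341), np.int64(2)), (np.int64(461), np.int64(-352), np.int64(2)), (np.int64(461), np.int64(-363), np.int64(1)), (np.int64(461), np.int64(-373), np.int64(4)), (np.int64(462), np.int64(-386), np.int64(-2)), (np.int64(460), np.int64(-393), np.int64(8)), (np.int64(462), np.int64(-407), np.int64(-1)), (np.int64(462), np.int64(-418), np.int64(0)), (np.int64(462), np.int64(-428), np.int64(2))]
```

View pics/topc.png

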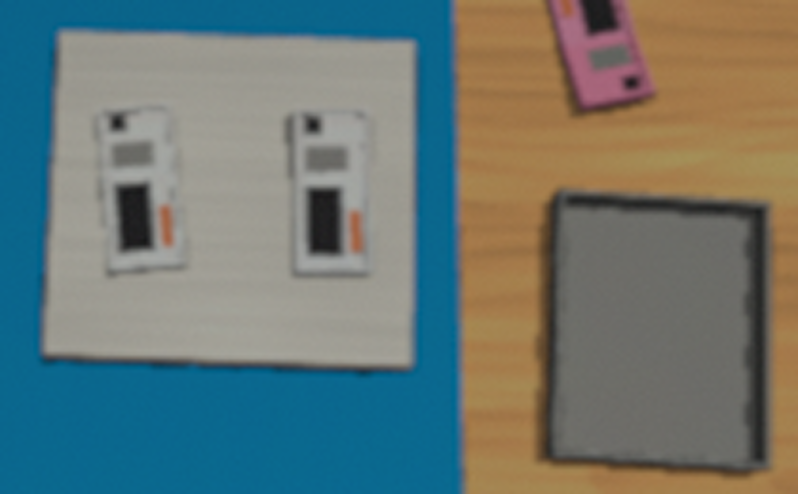

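View pics/sidec.png

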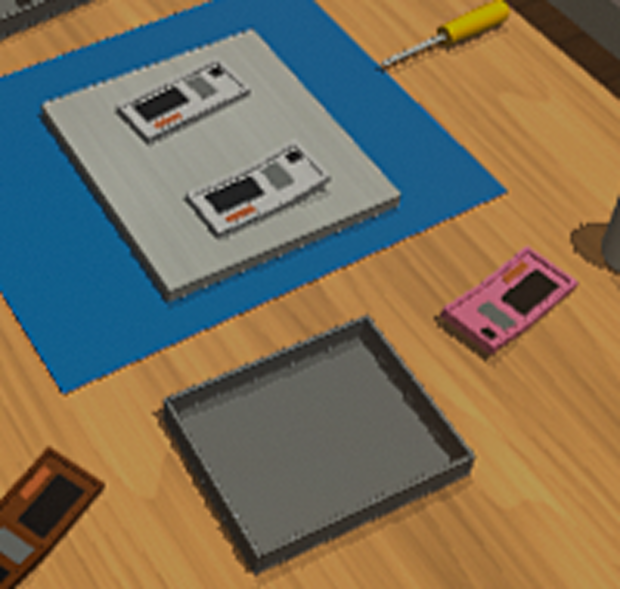

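The bent frame is the right one: pixel (357,181) in the top view. Its far end (world +x) reads 36–40 mm high, against 28–30 mm elsewhere. Next I'll fit its pose, and the tray's, in both views.

```bash
cat > fit.py <<'E'
from h import *
from scipy.optimize import minimize
b=np.deg2rad(12)
def model(bent):
    # vertices relative to centre (x,y,zabove underside)
    P=[]
    for y in(-27,27):
        for z in(0,9):
            P.append((-60,y,z)); P.append((8,y,z) if bent else (60,y,z))
            if bent: P.append((8+52*np.cos(b)-z*np.sin(b),y,52*np.sin(b)+z*np.cos(b)))
    return np.array(P)/1000
def proj(d,P):
    c=P@d["R"].T+d["t"];p=c@d["intrinsics"].T;return p[:,:2]/p[:,2:]
def render(d,par,bent,S=8):
    x,y,a=par;P=model(bent);R=np.array([[np.cos(a),-np.sin(a),0],[np.sin(a),np.cos(a),0],[0,0,1]])
    W=P@R.T+[x,y,.021];uv=proj(d,W)
    segs=[np.arange(len(P))]
    if bent:
        lo=np.where(P[:,0]<.009)[0];hi=np.where(P[:,0]>.007)[0];segs=[lo,hi]
    m=np.zeros((400*4,640*4),np.uint8)
    for s in segs:
        h=cv2.convexHull(((uv[s]+.5)*4).astype(np.float32)); cv2.fillConvexPoly(m,np.round(h*16).astype(np.int32),255,shift=4)
    return cv2.resize(m,(640,400),interpolation=cv2.INTER_AREA)/255.
E
python3 - <<'E'
from fit import *
rois={"top":{1:(338,150,376,212),0:(288,150,325,212)},"side":{1:(335,198,392,240),0:(312,172,367,212)}}
for n in("top","side"):
    d=dict(np.load(n+"0.npz"));img=cv2.GaussianBlur(d["pixels"],(3,3),0).astype(float)
    for bent in(1,0):
        x0,y0,x1,y1=rois[n][bent]
        g=np.full((400,640),cv2.GC_BGD,np.uint8)
        sub=img[y0:y1,x0:x1]
        border=np.concatenate([sub[0],sub[-1],sub[:,0],sub[:,-1]]);med=np.median(border,0)
        m=(np.abs(img-med).max(-1)>22).astype(np.uint8)
        k=np.zeros_like(m);k[y0:y1,x0:x1]=1;m*=k
        m=cv2.morphologyEx(m,cv2.MORPH_CLOSE,np.ones((3,3)))
        cs,_=cv2.findContours(m,cv2.RETR_EXTERNAL,cv2.CHAIN_APPROX_NONE);c=max(cs,key=cv2.contourArea)
        M=np.zeros_like(m);cv2.drawContours(M,[c],-1,1,-1)
        f=lambda p:np.abs(render(d,(p[0]/100,p[1]/100,p[2]/10),bent)-M).sum()
        best=None
        p0=[55.,-9. if bent else 4.7,0.]
        for a in(-1,0,1):
            r=minimize(f,[p0[0],p0[1],a],method="Nelder-Mead",options=dict(initial_simplex=[[p0[0],p0[1],a],[p0[0]+1,p0[1],a],[p0[0],p0[1]+1,a],[p0[0],p0[1],a+.5]]))
            if best is None or r.fun<best.fun:best=r
        r=best;print(n,"bent" if bent else "flat",r.x*[10,10,5.73],r.fun,M.sum())
        o=d["pixels"].copy();cc,_=cv2.findContours((render(d,(r.x[0]/100,r.x[1]/100,r.x[2]/10),bent)>.5).astype(np.uint8),cv2.RETR_EXTERNAL,cv2.CHAIN_APPROX_NONE)
        o=o[:,:,::-1].copy();ov=o.copy();cv2.drawContours(ov,cc,-1,(0,0,255),1);ov2=o.copy();cv2.drawContours(ov2,[c],-1,(0,255,0),1)
        v=np.hstack([ov[y0-5:y1+5,x0-5:x1+5],ov2[y0-5:y1+5,x0-5:x1+5]]);cv2.imwrite(f"pics/fit_{n}{bent}.png",cv2.resize(v,None,fx=5,fy=5,interpolation=cv2.INTER_NEAREST))
    # tray: rim points
    w=world(d)
    s=(w[...,2]>.020)&(w[...,2]<.034)&(w[...,1]<-.23)&(w[...,1]>-.42)&(w[...,0]>.34)&(w[...,0]<.58)
    r=cv2.minAreaRect((w[s][:,:2]*1000).astype(np.float32));print("tray",r,s.sum())
    s=(w[...,2]>.000)&(w[...,2]<.034)&(w[...,1]<-.23)&(w[...,1]>-.42)&(w[...,0]>.34)&(w[...,0]<.58)
E
python3 -c "
import cv2,numpy as np
a=[cv2.imread(f'pics/fit_{n}1.png') for n in('top','side')]
h=max(x.shape[0] for x in a)
a=[cv2.copyMakeBorder(x,0,h-x.shape[0],0,0,0) for x in a]
a=np.hstack(a);cv2.imwrite('pics/fitb.png',cv2.resize(a,(800,int(a.shape[0]*800/a.shape[1]))))"
```

```text
top bent [566.51855469 -93.26226128  -7.0830721 ] 642.9725490196079 259
top flat [569.24929556  51.97896133   7.57025243] 617.9176470588235 267
tray ((460.8281555175781, -320.9599304199219), (151.2528839111328, 190.84609985351562), 87.3760757446289) 495
side bent [551.64531292 -95.79695612  -0.62434506] 143.52941176470586 615
side flat [553.09296598  40.69620793   5.76069108] 157.80784313725488 454
tray ((460.272705078125, -322.654541015625), (153.2680206298828, 191.939697265625), 87.45380401611328) 666
```

View pics/fitb.png

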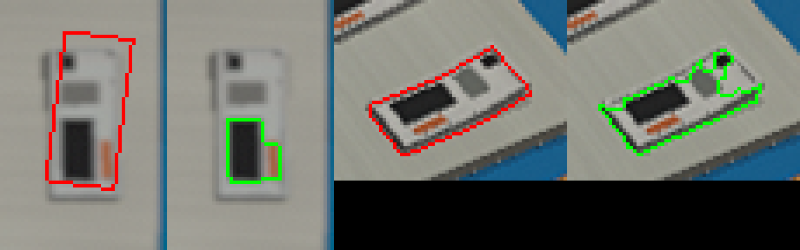

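The side fit is close: the outline follows the frame with its corner near (530,92) in the composite. The top mask caught only the black print, so that fit is wrong. I'll refit by aligning to image edges.

```bash
cat > fit2.py <<'E'
from fit import *
from scipy.ndimage import map_coordinates
def edgefit(d,p0,bent):
    g=cv2.cvtColor(d["pixels"],cv2.COLOR_RGB2GRAY).astype(np.float32)
    G=cv2.GaussianBlur(g,(0,0),.8);gx=cv2.Sobel(G,cv2.CV_32F,1,0);gy=cv2.Sobel(G,cv2.CV_32F,0,1)
    def cost(p):
        m=(render(d,(p[0]/100,p[1]/100,p[2]/10),bent)).astype(np.float32)
        m=cv2.GaussianBlur(m,(0,0),.8)
        mx=cv2.Sobel(m,cv2.CV_32F,1,0);my=cv2.Sobel(m,cv2.CV_32F,0,1)
        s=np.abs(gx*mx+gy*my)/(1e-3+np.hypot(mx,my)) # gradient along outline normal
        w=np.hypot(mx,my)
        return -(np.minimum(s,80)*w).sum()/w.sum()
    best=None
    for dx in(-.6,0,.6):
     for dy in(-.6,0,.6):
      for a in(-.6,0,.6):
        q=np.array([p0[0]+dx,p0[1]+dy,p0[2]+a]);c=cost(q)
        if best is None or c<best[0]:best=(c,q)
    q=best[1]
    return minimize(cost,q,method="Nelder-Mead",options=dict(initial_simplex=[q,q+[.3,0,0],q+[0,.3,0],q+[0,0,.3]]))
def overlay(d,x,bent,f):
    o=d["pixels"][:,:,::-1].copy();u=proj(d,np.array([[x[0]/100,x[1]/100,.025]]))[0].astype(int)
    m=render(d,(x[0]/100,x[1]/100,x[2]/10),bent);
    o=cv2.resize(o,None,fx=6,fy=6,interpolation=cv2.INTER_CUBIC);mm=cv2.resize(m,None,fx=6,fy=6)
    cc,_=cv2.findContours((mm>.5).astype(np.uint8),cv2.RETR_EXTERNAL,cv2.CHAIN_APPROX_NONE);cv2.drawContours(o,cc,-1,(0,0,255),1)
    return o[(u[1]-32)*6:(u[1]+32)*6,(u[0]-33)*6:(u[0]+33)*6]
E
python3 - <<'E'
from fit2 import *
V=[]
for n in("top","side"):
    d=dict(np.load(n+"0.npz"))
    for bent,p0 in((1,[55.2,-9.1,0]),(0,[55.3,4.7,.4])):
        r=edgefit(d,p0,bent);print(n,bent,r.x*[10,10,5.73],r.fun);
        V.append(overlay(d,r.x,bent,n))
v=np.vstack([np.hstack(V[:2]),np.hstack(V[2:])]);cv2.imwrite("pics/fit2.png",cv2.resize(v,(600,582)))
E
```

```text
top 1 [552.28018849 -84.91462166   2.8231273 ] -42.97614669799805
top 0 [555.5917831   38.98440599   4.37951053] -35.801509857177734
side 1 [ 5.51218124e+02 -9.49781569e+01 -7.22438663e-02] -63.26545333862305
side 0 [553.24357375  40.89861901   6.04267413] -64.39435577392578
```

View pics/fit2.png

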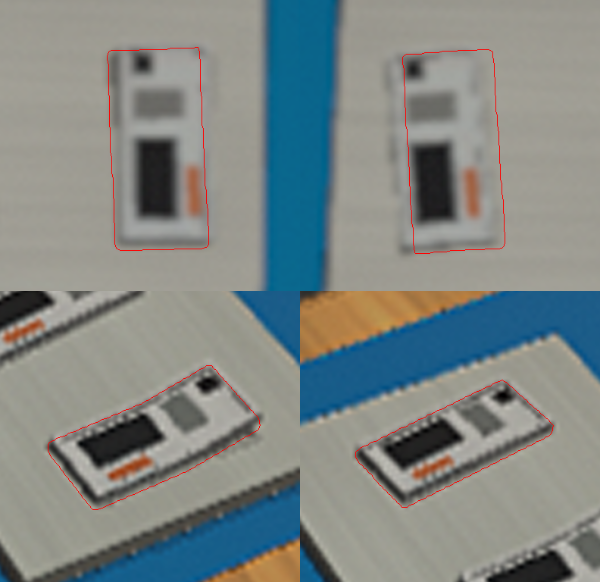

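Side-view outlines fit well for both frames. Bent is at about (551,-95) mm with yaw ≈ 0°, and the top view's edges at columns ~347.5 and 367 give y ≈ -91.5, so I'll use y = -93. Tray centre is (460.5,-322), with its long axis at about -2.6°. Now I'll turn the tool square, shut the fingers and move over the press point.

Call:
{"op": "move_arm", "data": {
  "targets": [0, 0, 0, 0, -0.147, 0, 0, 0, 0, 0, -0.147, 0, 0, 0, 0, 0, -0.148, 0, 20, 0, -35, 0, 0, 0, 25, 0, -43, 0, 0, 0],
  "hand": -1
}}

```text
time_s: 0.72
position: [0.2802, 0.4185, 0.2388]
tool_rot: [[1.0, -0.001, -0.002], [0.002, -0.001, 1.0], [-0.001, -1.0, -0.001]]
ft_force: [1.8, -0.5, 0.4]
grip_width: 0.0
```

Call:
{"op": "move_arm", "data": {
  "targets": [28, 0, -46, 0, 0, 0, 28, 0, -46, 0, 0, 0, 28, 0, -46, 0, 0, 0, 28, 0, -46, 0, 0, 0, 28, 0, -46, 0, 0, 0]
}}

```text
time_s: 1.35
position: [0.4208, 0.1876, 0.2392]
tool_rot: [[1.0, -0.0, -0.0], [0.0, -0.0, 1.0], [-0.0, -1.0, -0.0]]
ft_force: [-0.1, 0.9, -0.1]
grip_width: -0.0001
```

Call:
{"op": "move_arm", "data": {
  "targets": [28, 0, -46, 0, 0, 0, 28, 0, -46, 0, 0, 0, 28, 0, -46, 0, 0, 0, 28, 0, -46, 0, 0, 0, 28, 0, -46, 0, 0, 0]
}}

```text
time_s: 1.98
position: [0.5609, -0.0424, 0.239]
tool_rot: [[1.0, -0.001, -0.0], [0.0, 0.0, 1.0], [-0.001, -1.0, 0.0]]
ft_force: [0.3, 0.9, -0.1]
grip_width: 0.0002
```

Call:
{"op": "move_arm", "data": {
  "targets": [15, 10, -26, 0, 0, 0, 14, 30, -25, 0, 0, 0, 0, 50, 0, 0, 0, 0, 0, 45, 0, 0, 0, 0, 0, 29, 0, 0, 0, 0]
}}

```text
time_s: 2.6
position: [0.5883, -0.0915, 0.0728]
tool_rot: [[1.0, -0.003, 0.0], [-0.0, 0.001, 1.0], [-0.003, -1.0, 0.001]]
ft_force: [1.1, -0.2, 1.2]
grip_width: 0.0002
```

```bash
cat > pic.py <<'E'
import sys
from rig import env,get_image
import cv2,numpy as np
t=sys.argv[1];a=[]
for n,(x0,y0,x1,y1) in(("top",(280,120,480,270)),("side",(280,130,480,280))):
    d=get_image(n);np.savez(f"{n}{t}.npz",**d);a.append(cv2.resize(d["pixels"][y0:y1,x0:x1,::-1],None,fx=3.9,fy=3.9,interpolation=cv2.INTER_CUBIC)[:, :])
v=np.hstack(a) if 0 else np.vstack(a);v=cv2.resize(v,(400,600)) if 0 else v
for i,n in enumerate(("top","side")): cv2.imwrite(f"pics/{n}{t}.png",a[i])
o=env.observe();print(o["time_s"],o["position"],o["ft_force"],o["grip_width"])
E
python3 pic.py 1
```

```text
2.7 [ 0.58757594 -0.09118773  0.07210152] [ 0.14183007  0.04862716 -0.87502528] -0.00011693184466508871
```

View pics/side1.png

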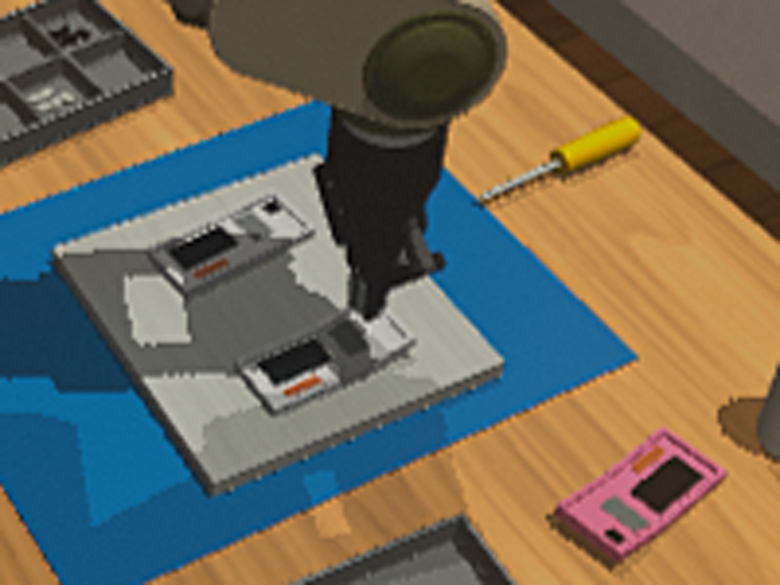

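View pics/top1.png

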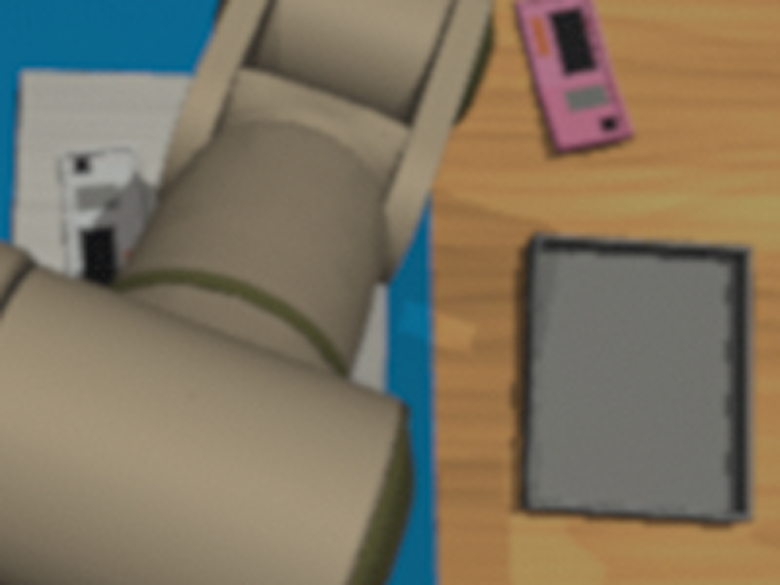

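The fingertips are over the raised end, at side crop (370,315), and the arm hides them in the top view. I'll descend and then press in small steps.

Call:
{"op": "move_arm", "data": {
  "targets": [0, 10, -1, 0, 0, 0, 0, 9, 0, 0, 0, 0, 0, 6, 0, 0, 0, 0, 0, 0, 0, 0, 0, 0, 0, 0, 0, 0, 0, 0]
}}

```text
time_s: 3.32
position: [0.5895, -0.0928, 0.0507]
tool_rot: [[1.0, 0.001, -0.0], [0.0, -0.0, 1.0], [0.001, -1.0, -0.0]]
ft_force: [-0.9, 0.9, 0.0]
grip_width: -0.0002
```

Call:
{"op": "move_arm", "data": {
  "targets": [0, 1, 0, 0, 0, 0, 0, 1, 0, 0, 0, 0, 0, 1, 0, 0, 0, 0, 0, 1, 0, 0, 0, 0, 0, 0, 0, 0, 0, 0]
}}

```text
time_s: 3.95
position: [0.5892, -0.0927, 0.0462]
tool_rot: [[1.0, -0.0, -0.0], [0.0, 0.0, 1.0], [-0.0, -1.0, 0.0]]
ft_force: [0.1, 0.3, -0.4]
grip_width: -0.0003
```

Call:
{"op": "move_arm", "data": {
  "targets": [0, 1, 0, 0, 0, 0, 0, 1, 0, 0, 0, 0, 0, 1, 0, 0, 0, 0, 0, 0, 0, 0, 0, 0, 0, 0, 0, 0, 0, 0]
}}

```text
time_s: 4.58
position: [0.5893, -0.0928, 0.0433]
tool_rot: [[1.0, -0.0, -0.0], [0.0, -0.0, 1.0], [-0.0, -1.0, -0.0]]
ft_force: [0.5, 0.5, 0.2]
grip_width: 0.0001
```

```bash
python3 pic.py 2
```

```text
4.675 [ 0.58928403 -0.09277188  0.04334736] [ 0.05387433 -0.02017874 -0.11266233] -7.470530648773391e-05
```

View pics/side2.png

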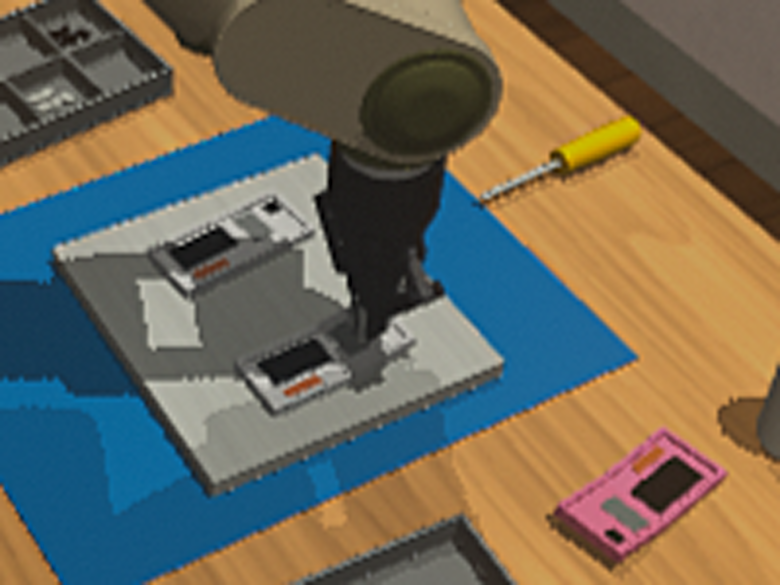

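The tips at crop (370,340) are just above the floor of the raised part. Continuing down.

Call:
{"op": "move_arm", "data": {
  "targets": [0, 1.5, 0, 0, 0, 0, 0, 1.5, 0, 0, 0, 0, 0, 1, 0, 0, 0, 0, 0, 0, 0, 0, 0, 0, 0, 0, 0, 0, 0, 0]
}}

```text
time_s: 5.3
position: [0.5892, -0.0928, 0.0393]
tool_rot: [[1.0, -0.0, -0.0], [0.0, -0.0, 1.0], [-0.0, -1.0, -0.0]]
ft_force: [-0.4, -0.3, 0.2]
grip_width: 0.0002
```

Call:
{"op": "move_arm", "data": {
  "targets": [0, 1, 0, 0, 0, 0, 0, 1, 0, 0, 0, 0, 0, 0.5, 0, 0, 0, 0, 0, 0, 0, 0, 0, 0, 0, 0, 0, 0, 0, 0]
}}

```text
time_s: 5.92
position: [0.5893, -0.0928, 0.0368]
tool_rot: [[1.0, -0.0, -0.0], [0.0, -0.0, 1.0], [-0.0, -1.0, -0.0]]
ft_force: [-0.3, -0.2, 0.7]
grip_width: -0.0002
```

Call:
{"op": "move_arm", "data": {
  "targets": [0, 0.5, 0, 0, 0, 0, 0, 0.5, 0, 0, 0, 0, 0, 0.5, 0, 0, 0, 0, 0, 0, 0, 0, 0, 0, 0, 0, 0, 0, 0, 0]
}}

```text
time_s: 6.55
position: [0.5892, -0.0927, 0.0353]
tool_rot: [[1.0, -0.0, -0.0], [0.0, 0.0, 1.0], [-0.0, -1.0, 0.0]]
ft_force: [0.1, 0.5, 0.9]
grip_width: -0.0
```

```bash
python3 pic.py 3
```

```text
6.65 [ 0.58925858 -0.09275355  0.03532248] [ 0.00705334 -0.61857057  1.05705312] -0.00011103595861928219
```

View pics/side3.png

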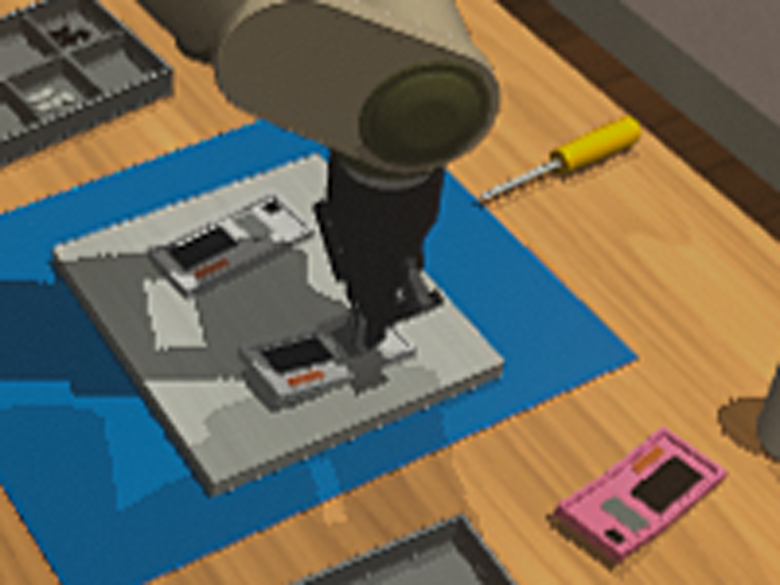

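The near end at crop (250,360) has lifted, so the frame is rocking, with a force of about 1 N. I'll press on until the force rises clearly, which means solid contact with the plate.

Call:
{"op": "move_arm", "data": {
  "targets": [0, 0.5, 0, 0, 0, 0, 0, 0.5, 0, 0, 0, 0, 0, 0, 0, 0, 0, 0, 0, 0, 0, 0, 0, 0, 0, 0, 0, 0, 0, 0]
}}

```text
time_s: 7.28
position: [0.5893, -0.0927, 0.0351]
tool_rot: [[1.0, 0.0, -0.0], [0.0, -0.0, 1.0], [0.0, -1.0, -0.0]]
ft_force: [-1.8, 0.5, 7.8]
grip_width: 0.0001
```

Call:
{"op": "move_arm", "data": {
  "targets": [0, 0.5, 0, 0, 0, 0, 0, 0, 0, 0, 0, 0, 0, 0, 0, 0, 0, 0, 0, 0, 0, 0, 0, 0, 0, 0, 0, 0, 0, 0]
}}

```text
time_s: 7.9
position: [0.5893, -0.0928, 0.0351]
tool_rot: [[1.0, 0.001, -0.0], [0.0, -0.0, 1.0], [0.001, -1.0, -0.0]]
ft_force: [-3.3, 0.3, 11.9]
grip_width: 0.0002
```

The force jumped to 12 N with TCP z stopped at 35.1 mm, so the end is solid on the plate and the tips are at about 27 mm. Now I'll release slowly, rise and move back over the centre.

Call:
{"op": "move_arm", "data": {
  "targets": [0, -3, 0, 0, 0, 0, 0, -2, 0, 0, 0, 0, 0, -2, 0, 0, 0, 0, 0, -2, 0, 0, 0, 0, 0, -3, 0, 0, 0, 0]
}}

```text
time_s: 8.52
position: [0.5892, -0.0928, 0.0458]
tool_rot: [[1.0, -0.0, -0.0], [0.0, 0.0, 1.0], [-0.0, -1.0, 0.0]]
ft_force: [0.3, -0.1, -0.4]
grip_width: -0.0001
```

Call:
{"op": "move_arm", "data": {
  "targets": [0, -30, 0, 0, 0, 0, 0, -40, 0, 0, 0, 0, -19, -20, 0, 0, 0, 0, -19, 0, 0, 0, 0, 0, 0, 0, 0, 0, 0, 0],
  "hand": 0.65
}}

```text
time_s: 9.15
position: [0.5506, -0.0927, 0.1363]
tool_rot: [[1.0, 0.0, 0.0], [-0.0, 0.0, 1.0], [0.0, -1.0, 0.0]]
ft_force: [0.7, -0.3, 0.5]
grip_width: 0.0705
```

```bash
python3 pic.py 4
python3 - <<'E'
from fit2 import *
d=dict(np.load("side4.npz"));r=edgefit(d,[55.1,-9.5,0],1);print(r.x*[10,10,5.73],r.fun);cv2.imwrite("pics/fit4.png",overlay(d,r.x,1,0))
E
```

```text
9.25 [ 0.55170465 -0.09284414  0.13588719] [-0.25818385 -0.34991036  0.80726467] 0.07036652787528207
[ 5.52324351e+02 -9.55307879e+01 -1.11134929e-01] -62.23487854003906
```

View pics/side4.png

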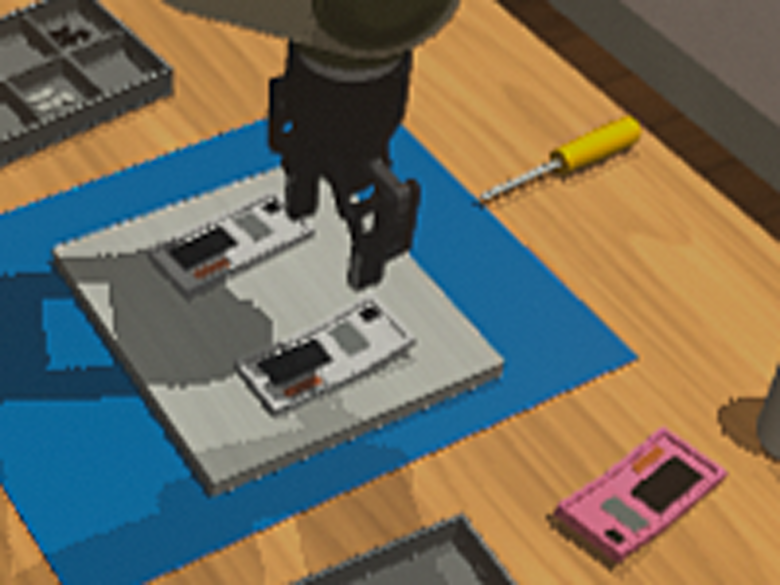

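View pics/fit4.png

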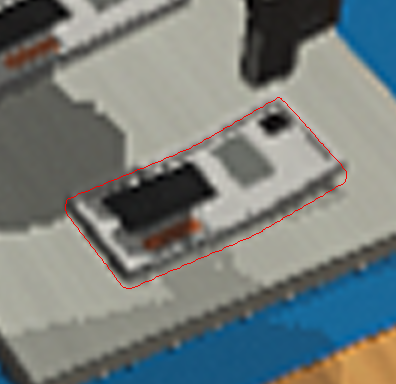

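The frame has rocked back to rest at about (552,-94), unmoved, with its outline in the overlay from (70,205) to (345,180). I'll descend around it with the jaws at 70 mm.

Call:
{"op": "move_arm", "data": {
  "targets": [0, 30, -1, 0, 0, 0, 0, 35, 0, 0, 0, 0, 0, 25, 0, 0, 0, 0, 0, 6, 0, 0, 0, 0, 0, 0, 0, 0, 0, 0]
}}

```text
time_s: 9.88
position: [0.5518, -0.0938, 0.04]
tool_rot: [[1.0, 0.0, -0.0], [0.0, -0.0, 1.0], [0.0, -1.0, -0.0]]
ft_force: [0.8, 0.8, 0.6]
grip_width: 0.0701
```

Call:
{"op": "move_arm", "data": {
  "targets": [0, 4, 0, 0, 0, 0, 0, 4, 0, 0, 0, 0, 0, 3, 0, 0, 0, 0, 0, 0, 0, 0, 0, 0, 0, 0, 0, 0, 0, 0]
}}

```text
time_s: 10.5
position: [0.5513, -0.0938, 0.0289]
tool_rot: [[1.0, 0.0, -0.0], [0.0, -0.0, 1.0], [0.0, -1.0, -0.0]]
ft_force: [-0.4, 0.6, -0.2]
grip_width: 0.0702
```

```bash
python3 pic.py 5
```

```text
10.6 [ 0.55133167 -0.09378937  0.02895166] [ 0.6644672   0.1820163  -0.43777342] 0.07036562815002641
```

View pics/side5.png

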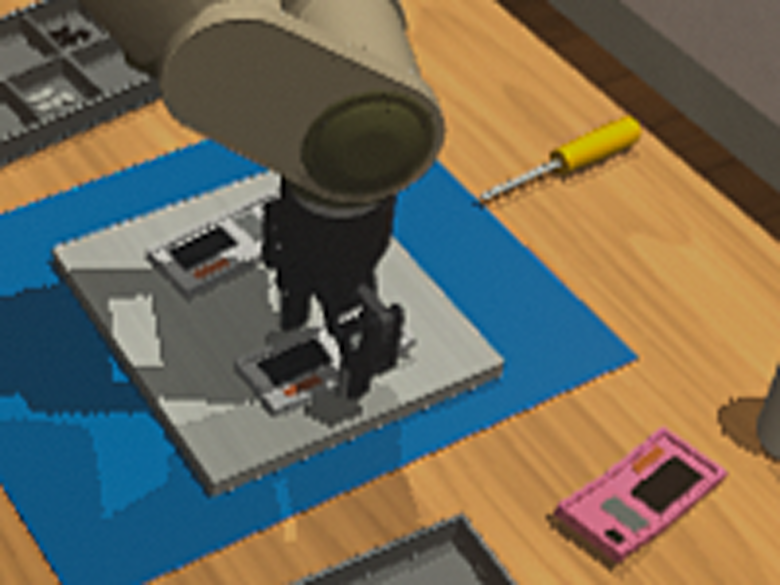

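The fingers straddle the frame, with tips at crop (290,325) and (350,400), and there is no contact force. Closing.

Call:
{"op": "move_arm", "data": {
  "targets": [0, 0, 0, 0, 0, 0, 0, 0, 0, 0, 0, 0, 0, 0, 0, 0, 0, 0, 0, 0, 0, 0, 0, 0, 0, 0, 0, 0, 0, 0],
  "hand": -1,
  "squeeze": 40
}}

```text
time_s: 11.22
position: [0.5513, -0.0937, 0.0293]
tool_rot: [[1.0, 0.0, -0.0], [0.0, -0.0, 1.0], [0.0, -1.0, -0.0]]
ft_force: [-1.0, 1.1, 6.0]
grip_width: 0.0527
```

Call:
{"op": "move_arm", "data": {
  "targets": [0, -3, 0, 0, 0, 0, 0, -5, 0, 0, 0, 0, 0, -10, 0, 0, 0, 0, 0, -12, 0, 0, 0, 0, 0, -10, 0, 0, 0, 0]
}}

```text
time_s: 11.85
position: [0.5514, -0.0938, 0.0699]
tool_rot: [[1.0, 0.001, -0.0], [0.0, -0.0, 1.0], [0.001, -1.0, -0.0]]
ft_force: [0.7, -0.8, -0.4]
grip_width: 0.0528
```

```bash
python3 pic.py 6
```

```text
11.95 [ 0.55182763 -0.09397977  0.07024915] [-0.59174858  0.09830525 -1.85393349] 0.05265336429892221
```

View pics/side6.png

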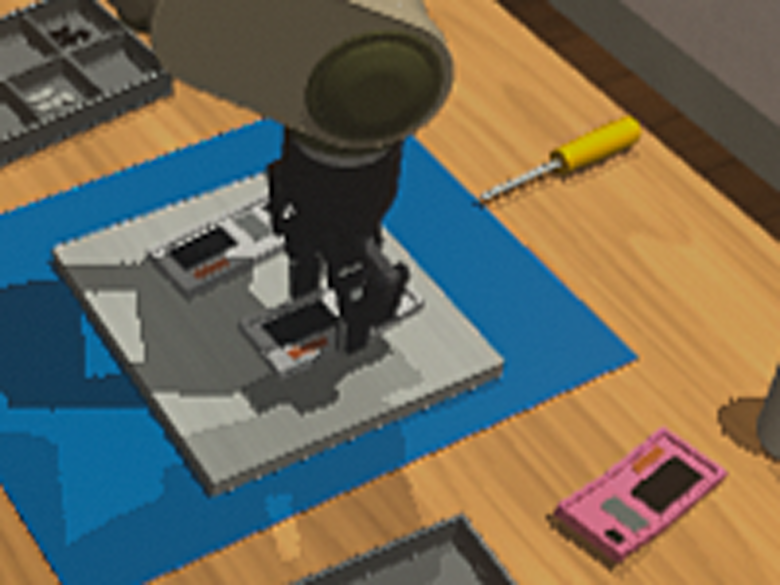

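The frame is lifted level in the jaws at crop (335,320). Now carrying it to the tray.

Call:
{"op": "move_arm", "data": {
  "targets": [0, -20, 0, 0, 0, 0, 0, -25, -5, 0, 0, 0, -8, 0, -23, 0, 0, 0, -10, 0, -25, 0, 0, 0, -13, 0, -30, 0, 0, 0]
}}

```text
time_s: 12.58
position: [0.5199, -0.1773, 0.1137]
tool_rot: [[1.0, -0.0, -0.001], [0.001, 0.0, 1.0], [-0.0, -1.0, 0.0]]
ft_force: [0.1, 0.5, -0.9]
grip_width: 0.0521
```

Call:
{"op": "move_arm", "data": {
  "targets": [-15, 0, -35, 0, 0, 0, -15, 0, -35, 0, 0, 0, -14, 0, -35, 0, 0, 0, -10, 0, -25, 0, 0, 0, -6, 0, -15, 0, 0.045, 0]
}}

```text
time_s: 13.2
position: [0.4597, -0.3228, 0.1136]
tool_rot: [[0.999, -0.0, 0.048], [-0.048, 0.0, 0.999], [-0.0, -1.0, 0.0]]
ft_force: [0.1, -0.6, -1.5]
grip_width: 0.0524
```

Call:
{"op": "move_arm", "data": {
  "targets": [0, 15, 0, 0, 0, 0, 0, 20, 0, 0, 0, 0, 0, 20, 0, 0, 0, 0, 0, 12, 0, 0, 0, 0, 0, 0, 0, 0, 0, 0]
}}

```text
time_s: 13.82
position: [0.4603, -0.3208, 0.0458]
tool_rot: [[0.999, -0.001, 0.044], [-0.044, 0.002, 0.999], [-0.001, -1.0, 0.002]]
ft_force: [0.2, 0.7, -1.6]
grip_width: 0.0523
```

```bash
sed -i 's/(280,130,480,280)/(280,180,480,330)/' pic.py; python3 pic.py 7
```

```text
13.925 [ 0.46063518 -0.32164     0.04714658] [-0.0031723   0.00325442 -2.13173082] 0.052572336019143504
```

View pics/side7.png

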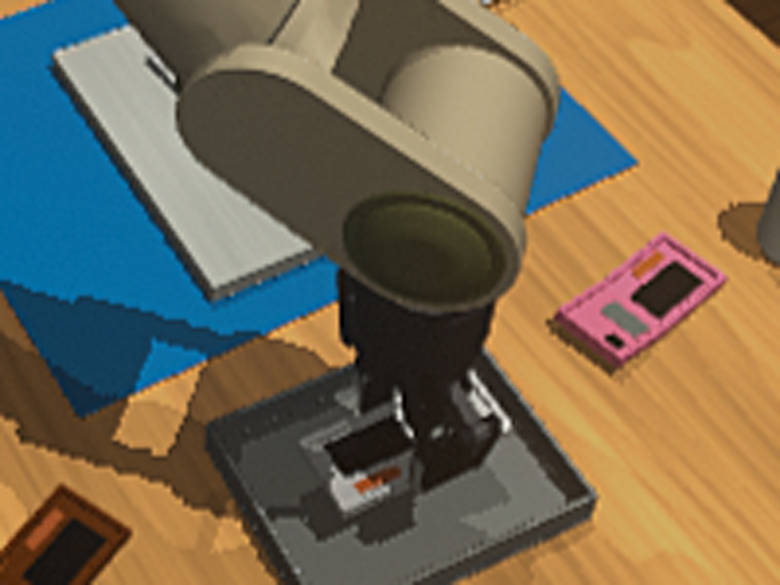

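The frame is level above the tray floor, at crop (370,460), and inside the walls. The grasp height was 8.3 mm above the plate, so the release TCP z is about 12.5 mm.

Call:
{"op": "move_arm", "data": {
  "targets": [0, 8, 0, 0, 0, 0, 0, 8, 0, 0, 0, 0, 0, 7, 0, 0, 0, 0, 0, 5, 0, 0, 0, 0, 0, 3, 0, 0, 0, 0]
}}

```text
time_s: 14.55
position: [0.4603, -0.3217, 0.0155]
tool_rot: [[0.999, -0.0, 0.045], [-0.045, 0.0, 0.999], [-0.0, -1.0, 0.0]]
ft_force: [0.3, -0.4, -1.6]
grip_width: 0.0526
```

Call:
{"op": "move_arm", "data": {
  "targets": [0, 1, 0, 0, 0, 0, 0, 1, 0, 0, 0, 0, 0, 0.5, 0, 0, 0, 0, 0, 0, 0, 0, 0, 0, 0, 0, 0, 0, 0, 0]
}}

```text
time_s: 15.18
position: [0.4603, -0.3218, 0.0134]
tool_rot: [[0.999, 0.0, 0.045], [-0.045, -0.0, 0.999], [0.0, -1.0, -0.0]]
ft_force: [0.1, -0.3, -0.3]
grip_width: 0.0526
```

The weight is coming off the jaws, so the frame is on the floor. Opening slightly and lifting clear.

Call:
{"op": "move_arm", "data": {
  "targets": [0, 0.5, 0, 0, 0, 0, 0, 0, 0, 0, 0, 0, 0, 0, 0, 0, 0, 0, 0, 0, 0, 0, 0, 0, 0, 0, 0, 0, 0, 0]
}}

```text
time_s: 15.8
position: [0.4603, -0.3218, 0.0128]
tool_rot: [[0.999, 0.0, 0.045], [-0.045, -0.0, 0.999], [0.0, -1.0, -0.0]]
ft_force: [0.6, -0.1, -1.4]
grip_width: 0.053
```

Call:
{"op": "move_arm", "data": {
  "targets": [0, 0, 0, 0, 0, 0, 0, 0, 0, 0, 0, 0, 0, 0, 0, 0, 0, 0, 0, 0, 0, 0, 0, 0, 0, 0, 0, 0, 0, 0],
  "hand": 0.65
}}

```text
time_s: 16.42
position: [0.4603, -0.3218, 0.0128]
tool_rot: [[0.999, 0.0, 0.045], [-0.045, -0.0, 0.999], [0.0, -1.0, -0.0]]
ft_force: [-0.6, -0.4, 0.4]
grip_width: 0.0705
```

Call:
{"op": "move_arm", "data": {
  "targets": [0, -10, 0, 0, 0, 0, 0, -30, 0, 0, 0, 0, 0, -50, 0, 0, 0, 0, 0, -50, 0, 0, 0, 0, 0, -40, 0, 0, 0, 0]
}}

```text
time_s: 17.05
position: [0.4603, -0.3217, 0.1958]
tool_rot: [[0.999, 0.002, 0.045], [-0.045, -0.002, 0.999], [0.002, -1.0, -0.002]]
ft_force: [-0.1, -0.7, -0.7]
grip_width: 0.0704
```

Call:
{"op": "move_arm", "data": {
  "targets": [-20, -10, 20, 0, 0, 0, -20, 0, 40, 0, 0, 0, -20, 0, 45, 0, 0, 0, -20, 0, 45, 0, 0, 0, 0, 0, 45, 0, 0, 0]
}}

```text
time_s: 17.68
position: [0.388, -0.1219, 0.2036]
tool_rot: [[0.999, 0.001, 0.046], [-0.046, -0.0, 0.999], [0.001, -1.0, -0.0]]
ft_force: [1.1, 0.3, 0.7]
grip_width: 0.0703
```

```bash
python3 pic.py 8
python3 - <<'E'
from fit2 import *
for n in("top","side"):
    d=dict(np.load(n+"8.npz"));w=world(d)
    s=(w[...,2]>.0085)&(w[...,2]<.03)&(abs(w[...,0]-.46)<.078)&(abs(w[...,1]+.322)<.058)
    P=w[s];print(n,s.sum(),P.mean(0),cv2.minAreaRect((P[:,:2]*1000).astype(np.float32)))
E
```

```text
17.775 [ 0.38833725 -0.12014168  0.20366026] [-0.33764269 -0.50901728 -0.40857439] 0.07071217563886668
top 551 [ 0.47801784 -0.32925579  0.01491997] ((460.23541259765625, -332.2082824707031), (88.35152435302734, 152.98045349121094), 87.73377990722656)
side 858 [ 0.46826024 -0.32403225  0.01303208] ((462.70928955078125, -323.67864990234375), (56.60941696166992, 119.57930755615234), 86.92425537109375)
```

View pics/side8.png

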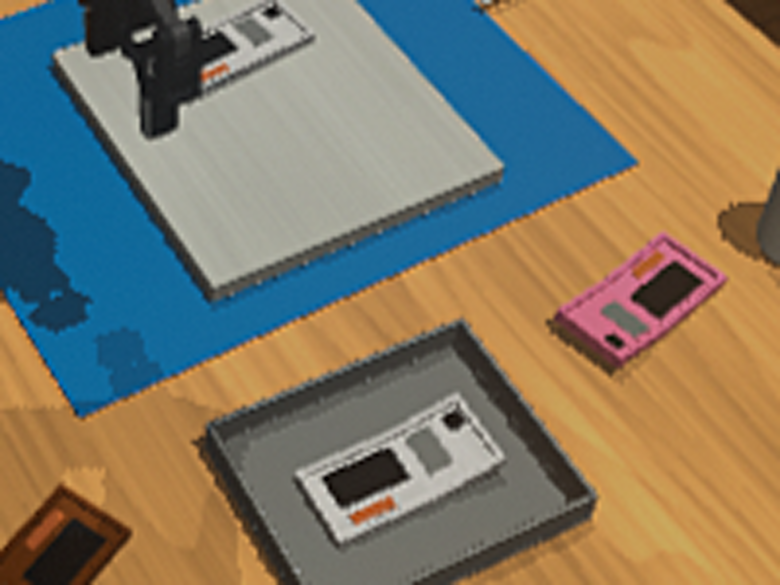

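View pics/top8.png

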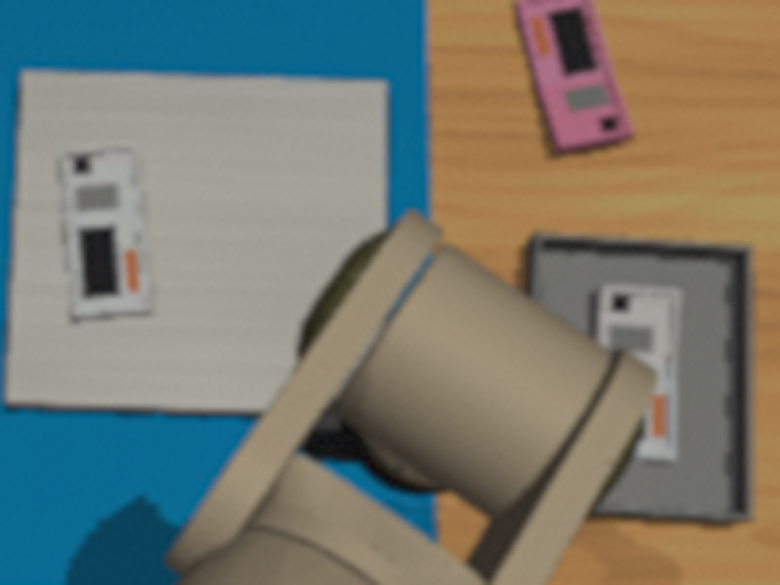

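The side view shows the frame face up at crop (400,470) near the tray centre, measured at (463,-324) mm. The flat frame is unmoved at top crop (107,235), and the arm is clear. Handing in.

```bash
python3 -c "
from rig import env
print(env.close_job()); print(env.observe()['time_s'])"
```

```text
the job is handed in; nothing more can be done
None
the job is handed in; nothing more can be done
```

The job is done and handed in at about 18 s of the 54 s allowed; no verdict was reported.

- **Press:** I pressed the raised end of the bent frame with the shut fingers until it was solid on the plate. The force rose to about 12 N with the tips near z = 27 mm, and the near end visibly lifted. When let go, the frame rocked back.
- **Placing:** I gripped the bent frame across its width (opening 52.7 mm, 40 N squeeze), carried it level, and set it face up in the plain tray. The last side picture puts its centre at about (463, -324) mm, against a tray centre of (460.5, -322) mm.
- **Flat frame:** it looks unmoved in the last top picture, though I did not re-measure its position. The gripper was clear at about z = 0.2 m.
- **Checks that disagreed:**
  - The first automatic fit of the frames in the top view failed, and the second left the outlines visibly off. I used the side-view fit instead, cross-checked against the top view's edges, which differed by about 3 mm in y.
  - The last top-view measurement in the tray was spoiled by the arm hiding part of the frame, so the final position rests on the side view alone.

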